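# Return the loose machine tooling to its racks

### The arm

A 7-joint arm with a two-finger parallel gripper is mounted at the origin on a cart in front of the work surface, level with it; the furniture and walls round the work are solid. World frame = base frame: x ahead of the robot, y to its left, z up, the work surface at z = 0. Lengths are in m, angles in rad, forces in N, time in s.
With the tool pointing down it reaches from about 0.425 to 0.95 m from the base axis. Payload 16.7 kg.
Tool frame: the origin (TCP) lies midway between the tips of the shut fingers; the grasp point (between the pads) lies 19 mm behind it; z points along the fingers, y is the line along which they close (so a half turn about z gives the same grasp; the last joint's range is limited). The gripper opens to 94 mm and grips with 3 to 60 N. Pads are 16 mm wide; open, the fingers measure 119 mm over their backs; the gripper's body (75 mm by 177 mm) begins 78 mm behind the grasp point.
Start: joints at [-1.349, 0.426, 0.074, 1.606, -0.034, 1.111, -0.067], TCP at [0.245, 0.629, 0.205] pointing down, gripper open.
Joint ranges: [-2.85, 2.85], [-0.5, 2.14], [-1.23, 1.37], [0.21, 2.46], [-1.02, 4.16], [0.16, 2.05], [-2.73, 2.73]. Speed limits (rad/s): [1.89, 1.89, 2.39, 2.39, 3.01, 3.01, 3.01].

### API

Orientations are given as a unit quaternion [w, x, y, z].
In Python, from bench import manip, imaging gives the robot as it stands.
- The arm moves only by the tool apply_moves, never from a script. Its argument "series" is a list of rows, each a list of 4 numbers: the shift along the world's x, y, z scaled (see below), then the turn about the world's z scaled (see below). A call has 1 to 5 rows; each row is the pose to reach, as a shift and turn from the pose commanded when the call began, turning the shorter way round; what a row does not reach only later rows make up. The controller multiplies each number of a shift by 15 cm and each number of a turn by 180 degrees. A row lasts 1/10 s, in which the tool goes at most 50 mm and 8.59 degrees, less where a joint would pass 70% of its speed; a pose out of reach is approached as far as the arm can. A call with a number of a shift or a turn outside -1 to 1 is refused whole. A call with a gripper value outside its range is refused whole. "fingers" is the gripper command: -1 is fully open, 1 is shut, values between are in proportion, set as the call begins (left out, the last holds). The fingers move at their own pace and stop on an object; "grip_force" is the grip in N (left out, the last holds). Time passes only in rows, so rows that repeat a pose let the fingers close. It gives the time, the measured TCP pose, the force, the opening and the grip force at its end, in the units of the state.
- manip.get_state(): the state, without advancing time (a new reading comes with each control period).
- imaging.grab_frame(name): name is "scene" or "top"; returns a dict with "image" (384x512x3 uint8, red, green, blue), "depth" (384x512 float32, m along the optical axis (not along the pixel's ray), 0 where there is no reading), "fx", "fy", "cx", "cy" (pixels), "extrinsics" (4x4, takes a point from world to camera coordinates). Camera axes: x right, y down, z forward; pixel columns grow to the right and rows downward; lengths in m; the calibration is good to about 2 mm. A picture is of the moment at which its call begins.
- manip.finish_job(): hands the job in; it is judged then, once.
The state is a dict: "t": time; "joints": joint angles; "dq": joint speeds; "joint_efforts": joint torques, N m; "tool_pos": TCP position; "eef_rot": TCP orientation; "force": force on the tool from outside, world axes, zero at the start; "ft_torque": the same for the moment, N m; "gripper_width": opening from 0.0 (shut) to 1.0 (fully open); "grasp_force": force on a finger pad.
Only numpy, scipy, OpenCV 4.12 (cv2) and the standard library are available. Lean on these libraries where they do the work, as an engineer would, in place of code of your own. Each camera call takes 0.05 s, during which the arm holds its last target. There are 200 camera calls.

### The job

Four pieces of machine tooling were left loose along the front of the bench: a spring collet, a round threading die, a hole saw and a turning tool. Put each one back fully home in the free place of the rack that already holds one of its kind: the collet small end down in the bored block, the die flat in the tray, the hole saw teeth down over the bare dowel, the turning tool lying in the empty pair of notches. Set each one down instead of dropping it, and leave the tape measure and the oil bottle where they are.

Things in the scene. Friction and masses are not known exactly. Their poses are not given: they have to be found in the camera images.
- collet: Loose spring collet, bright steel with lengthwise slits, standing on its small end: a round tapered body 46 mm tall, 28 mm across at the bottom, 41 mm from 36 to 42 mm height, 34 mm at the top. Origin: centre of its underside; z up its axis. 0.2 kg.
- threading_die: Loose round threading die, dark steel: a flat-lying disc 45 mm in diameter, 18 mm thick, with a central hole and four smaller ones on its face. Origin: centre of its underside; z up. 0.15 kg.
- hole_saw: Loose hole saw, dark steel: a cup standing toothed mouth down, 51 mm outside and 46 mm inside diameter, 40 mm tall, 35 mm deep inside, flat closed top with an arbour hole. Origin: centre of its mouth (underside); z up its axis. 0.12 kg.
- turning_tool: Loose lathe turning tool lying flat, dark steel: a square bar 16 x 16 mm, 100 mm long, with a small gold-coloured insert 2 mm proud on top of one end. Origin: centre of its underside, halfway along; x along the bar to the insert, z up. Balanced at its middle. 0.19 kg.
- collet_block: Fixed black block, 26 mm high, x -32 to 92, y -32 to 32 mm, two bores in a row. Origin: at bench level under the FREE bore's middle; x points to the other bore, 60 mm off, where a collet stands fast (top at 52 mm). Bores 43 mm wide, floor 6 mm above the bench, mouth countersunk to 51 mm. A seated collet's underside is at 6 mm; its upper 26 mm shows.
- die_tray: Fixed wooden tray, 16 mm high, x -37 to 99, y -35 to 35 mm, two round pockets in a row. Origin: at bench level under the FREE pocket's middle; x points to the other pocket, 62 mm off, where a die lies fast. Pockets 55 mm wide at the floor, 9 mm above the bench, flaring to 62 mm at the mouth. A seated die's underside is at 9 mm; its upper 11 mm shows.
- saw_board: Fixed plywood board, 15 mm thick, x -37 to 103, y -36 to 36 mm, with two upright dowels 32 mm in diameter, 24 mm tall (top 39 mm above the bench), edges rounded. Origin: at bench level under the BARE dowel's middle; x points to the other dowel, 66 mm off, with a hole saw fast on it (top at 55 mm). A saw put home stands with its mouth on the board, at 15 mm.
- tool_rack: Fixed grey metal rack, x -22 to 90 mm: two notched rails along x, 10 mm thick, centred at y = -28 and 28 mm. Origin: at bench level under the FREE notch pair's middle; a tool lies there along y, either way round. x points to the other pair, 68 mm off, with a tool fast in it. Notch floor at 12 mm (a home tool's underside), 22 mm wide, flaring to 38 mm at the top, 26 mm up.
- tape_measure: Bystander: tape measure in a yellow case, 89 x 58 mm, 64 mm tall, at the front left edge of the bench beside the loose tooling. Origin: centre of its underside. Leave alone.
- oil_bottle: Bystander: small brown oil bottle with a black dropper cap, 34 mm across, 102 mm tall, behind the racks. Origin: centre of its underside. Leave alone.
Not all that is in view belongs to the job. Leave any purple look-alike of the hole_saw alone.

How it is judged:
At the end, for the whole second after the job is handed in: All four at rest, home in the free place of their own rack: off centre under 8 mm (collet, die) or 12 mm (hole saw, turning tool), underside within 4 mm of its seat, upright within 0.12 rad (collet 0.15, die 0.1), tool along its notches within 0.2 rad. None dropped; bystanders moved under 30 mm (horizontal distance between collet and collet_block below 0.008 m and z of collet in the frame of collet_block between 0.002 and 0.01 m and angle between collet's own z axis and vertical below 0.15 rad and linear speed of each of collet, threading_die, hole_saw, turning_tool below 0.01 m/s and angular speed of each of collet, threading_die, hole_saw, turning_tool below 0.1 rad/s and horizontal distance between threading_die and die_tray below 0.008 m and z of threading_die in the frame of die_tray between 0.005 and 0.013 m and angle between threading_die's own z axis and vertical below 0.1 rad and horizontal distance between hole_saw and saw_board below 0.012 m and z of hole_saw in the frame of saw_board between 0.011 and 0.019 m and angle between each of hole_saw, turning_tool's own z axis and vertical below 0.12 rad and horizontal distance between turning_tool and tool_rack below 0.012 m and z of turning_tool in the frame of tool_rack between 0.008 and 0.016 m and angle between the x axis of turning_tool and the y axis of tool_rack, either way round below 0.2 rad); the robot touches nothing.
It fails at once if a piece of tooling is dropped or thrown (moves faster than 0.7 m/s out of the fingers) ((contact force between the fingers and collet below 0.02 N and linear speed of collet above 0.7 m/s) or (contact force between the fingers and threading_die below 0.02 N and linear speed of threading_die above 0.7 m/s) or (contact force between the fingers and hole_saw below 0.02 N and linear speed of hole_saw above 0.7 m/s) or (contact force between the fingers and turning_tool below 0.02 N and linear speed of turning_tool above 0.7 m/s)).
It fails at once if the tape measure is pushed more than 30 mm (distance of tape_measure from where it was at the start of the episode above 0.03 m).
It fails at once if the oil bottle is pushed more than 30 mm (distance of oil_bottle from where it was at the start of the episode above 0.03 m).
It also fails if it takes over 88 s, if anything falls off the work surface, if the arm or the gripper's body presses on something with over 40 N, if the wrist force passes 120 N, or if a joint passes its speed limit or range.

## Working session

There is one attempt and no reset: what is moved stays moved. The work goes in short steps, Python scripts to look and compute and a tool call to move; the robot and the scene stay as the last step left them, time stands still between calls to the robot, and variables do not carry over. Pictures are saved under pics/ and viewed, at most 14 in all, crops included, and the job is handed in when it is done.

Besides the shell and the picture viewer there is one more tool, called as name(argument=value, ...), one argument or row to a line, values as JSON. apply_moves: Moves the arm, as the interface text tells. Its arguments: {"type":"object","properties":{"series":{"type":"array"},"fingers":{"type":"number"},"grip_force":{"type":"number"}},"required":["series"]}

```bash
mkdir -p pics; cat > h.py <<'E'
import numpy as np, cv2
from bench import manip, imaging
def grab(n):
    f=imaging.grab_frame(n); E=np.array(f["extrinsics"]); d=f["depth"]
    v,u=np.mgrid[0:384,0:512]
    P=np.stack([(u-f["cx"])/f["fx"]*d,(v-f["cy"])/f["fy"]*d,d],-1)
    W=(P-E[:3,3])@E[:3,:3]; W[d==0]=np.nan
    return f["image"],W
E
python3 - <<'E'
from h import *
print(manip.get_state())
for n in("scene","top"):
    im,W=grab(n); np.savez(f"{n}0.npz",im=im,W=W)
    cv2.imwrite(f"pics/{n}0.png",cv2.resize(im[:,:,::-1],(800,600),interpolation=cv2.INTER_CUBIC))
E
```

```text
{'t': 0.0, 'joints': array([-1.34848237,  0.42669782,  0.07384611,  1.60664008, -0.03408533,
        1.11080561, -0.0671232 ]), 'dq': array([ 0.00122825,  0.0013342 , -0.00028485, -0.00054177,  0.00293487,
        0.00185659, -0.00059527]), 'joint_efforts': array([-1.12374135e-03, -9.35775089e+01,  3.66596237e+00, -4.54197013e+01,
       -4.88292763e-02,  2.01505073e-02,  9.94287234e-05]), 'tool_pos': array([0.24509728, 0.62843633, 0.20478369]), 'eef_rot': array([-6.77110072e-05,  1.84860036e-01,  9.82764646e-01, -6.42342354e-04]), 'force': array([-0.19889958,  0.48304204,  0.72445111]), 'ft_torque': array([ 0.00201544, -0.0188794 , -0.03953082]), 'grasp_force': 0.0, 'gripper_width': 0.9988578302467339}
```

View pics/scene0.png

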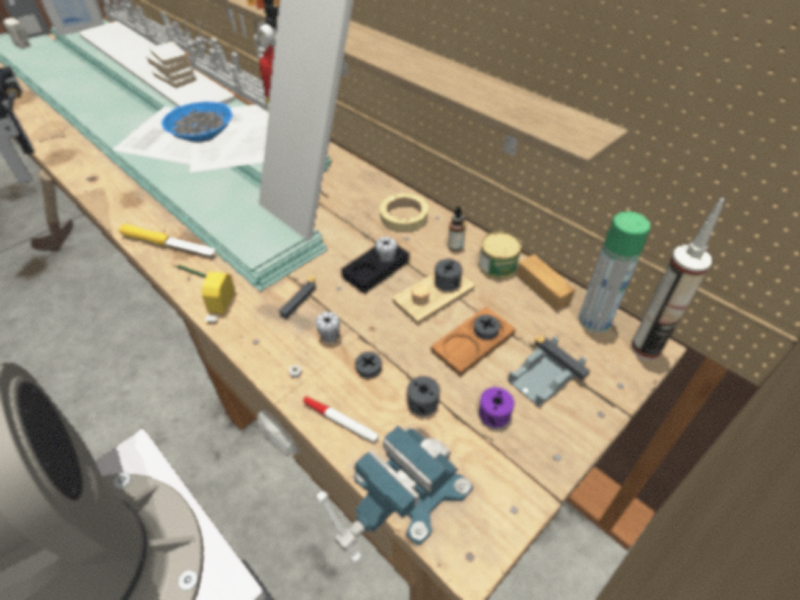

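View pics/top0.png

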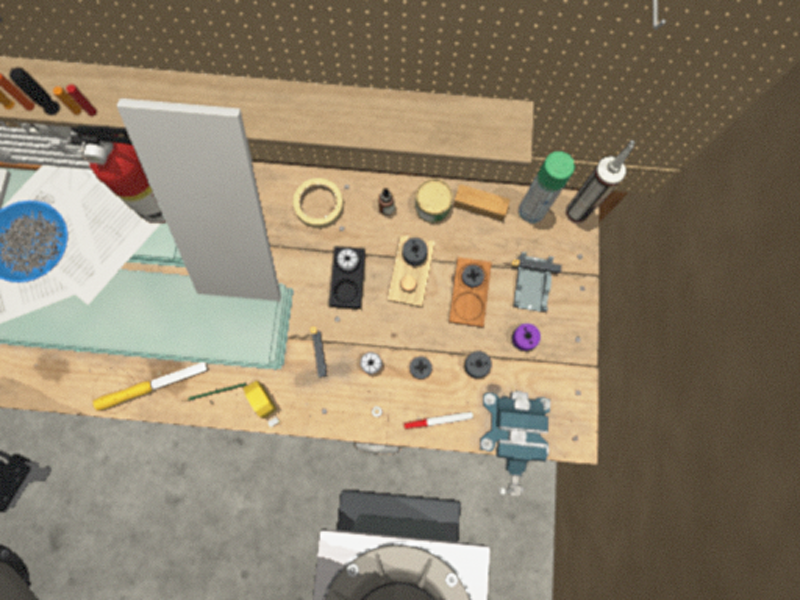

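The top view reads as follows, in 800x600 pixels:
- **Loose pieces:** turning tool (319,355), collet (371,363), die (421,367) and hole saw (478,364).
- **Look-alike:** two cups could be the hole saw, dark at (478,364) and purple at (526,337). The dark steel one fits the description; the purple one stays where it is.
- **Free places:** bore (345,291), dowel (409,283), pocket (468,307), and the lower notch pair of the rack near (533,295).

I'll measure these and confirm them in an enlarged crop.

```bash
python3 - <<'E'
from h import *
d=np.load("top0.npz"); im,W=d["im"],d["W"]
z=W[...,2]
m=((z>0.006)&(z<0.12)&(W[...,0]>0.35)&(W[...,0]<0.95)&(abs(W[...,1])<0.5)).astype(np.uint8)
n,l,s,c=cv2.connectedComponentsWithStats(m)
for i in range(1,n):
    if s[i,4]<25: continue
    k=l==i; zz=z[k]; zt=np.nanpercentile(zz,90)
    t=k&(z>zt-0.006); 
    print(np.round(c[i]*1.5625),s[i,4],"ztop %.3f"%zt,"ctr",np.round(W[k].mean(0),3),"top",np.round(W[t].mean(0),3),"ext",np.round(np.ptp(W[k][:,:2],axis=0),3))
print(W[230,300]-W[230,299], W[231,300]-W[230,300])
cr=im[150:260,185:375][:,:,::-1]
cv2.imwrite("pics/crop0.png",cv2.resize(cr,None,fx=4.2,fy=4.2,interpolation=cv2.INTER_CUBIC))
E
```

```text
[396. 162.] 1876 ztop 0.076 ctr [0.884 0.085 0.047] top [0.884 0.052 0.079] ext [0.009 0.6  ]
[580. 192.] 459 ztop 0.113 ctr [ 0.843 -0.292  0.068] top [ 0.85  -0.29   0.114] ext [0.087 0.058]
[670. 298.] 3532 ztop 0.110 ctr [ 0.647 -0.471  0.066] top [ 0.65  -0.469  0.112] ext [0.548 0.118]
[317. 201.] 446 ztop 0.027 ctr [0.793 0.24  0.021] top [0.793 0.24  0.024] ext [0.105 0.102]
[433. 199.] 527 ztop 0.058 ctr [0.808 0.001 0.05 ] top [0.815 0.001 0.055] ext [0.076 0.074]
[481. 201.] 498 ztop 0.040 ctr [ 0.819 -0.098  0.033] top [ 0.823 -0.099  0.038] ext [0.06  0.115]
[533. 207.] 274 ztop 0.108 ctr [ 0.804 -0.199  0.065] top [ 0.804 -0.2    0.11 ] ext [0.04  0.053]
[385. 201.] 146 ztop 0.093 ctr [0.792 0.097 0.058] top [0.798 0.098 0.097] ext [0.028 0.032]
[410. 270.] 964 ztop 0.054 ctr [0.661 0.034 0.026] top [0.698 0.03  0.054] ext [0.146 0.083]
[346. 275.] 727 ztop 0.050 ctr [0.638 0.162 0.028] top [0.668 0.162 0.05 ] ext [0.127 0.067]
[534. 275.] 436 ztop 0.029 ctr [ 0.675 -0.217  0.021] top [ 0.687 -0.218  0.028] ext [0.116 0.1  ]
[470. 291.] 904 ztop 0.026 ctr [ 0.632 -0.09 
[... 310 characters left out ...]
.202 0.017] ext [0.095 0.042]
[370. 362.] 148 ztop 0.048 ctr [0.467 0.095 0.045] top [0.467 0.095 0.046] ext [0.039 0.037]
[477. 364.] 248 ztop 0.042 ctr [ 0.483 -0.111  0.037] top [ 0.485 -0.112  0.039] ext [0.051 0.051]
[420. 366.] 169 ztop 0.021 ctr [ 0.47  -0.002  0.018] top [ 0.47  -0.002  0.018] ext [0.043 0.044]
[258. 398.] 292 ztop 0.065 ctr [0.379 0.297 0.054] top [0.378 0.298 0.063] ext [0.063 0.074]
[517. 415.] 1099 ztop 0.092 ctr [ 0.392 -0.188  0.054] top [ 0.38  -0.193  0.091] ext [0.09  0.129]
[438. 420.] 216 ztop 0.017 ctr [ 0.371 -0.044  0.014] top [ 0.371 -0.044  0.015] ext [0.041 0.131]
[ 0.00070166 -0.00335805 -0.00306885] [-3.28921316e-03  3.16254688e-05  1.95837973e-03]
```

View pics/crop0.png

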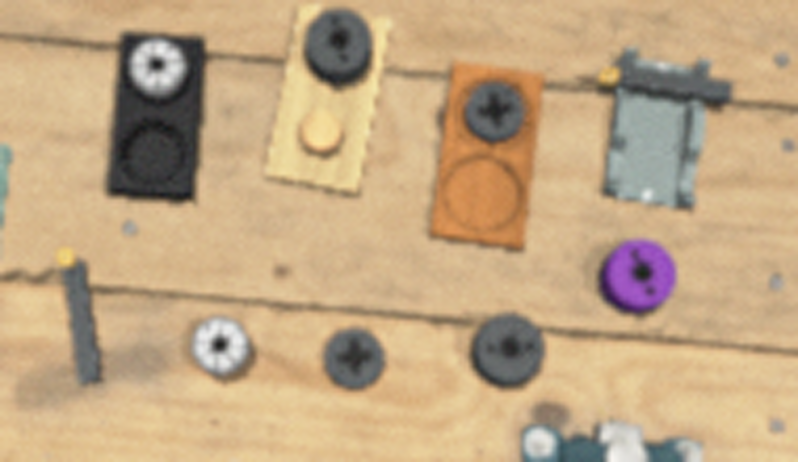

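The crop confirms it. The dark steel saw at crop (507,350) is the one meant, and the purple cup at (640,275) is the look-alike. The free bore is at crop (155,150), the dowel at (322,132), the pocket at (482,190), and the free notches are in the lower half of the rack near (655,150). Next I'll fit the rack poses and locate the tall panel.

```bash
python3 - <<'E'
from h import *
from scipy.optimize import minimize
d=np.load("top0.npz"); im,W=d["im"],d["W"]; P=W.reshape(-1,3); P=P[~np.isnan(P).any(1)]
def sel(c,r,z0,z1): return P[(abs(P[:,0]-c[0])<r)&(abs(P[:,1]-c[1])<r)&(P[:,2]>z0)&(P[:,2]<z1)][:,:2]
# rect fit: template x range, y range in rack frame, surface points at top
R={"block":((.638,.162),.09,.021,.031,(-32,92),(-32,32)),"board":((.661,.034),.072,.010,.020,(-37,103),(-36,36)),"tray":((.632,-.09),.08,.011,.021,(-37,99),(-35,35))}
for n,(c,r,a,b,xr,yr) in R.items():
    p=sel(c,r,a,b).astype(np.float32); (cx,cy),(w,h),an=cv2.minAreaRect(p*1000)
    th=an if w>h else an-90
    if abs(th)>90: th+=180
    if th<-90: th+=180
    if np.cos(np.radians(th))<0: th+=180
    t=np.radians(th); off=(xr[0]+xr[1])/2
    print(n,"rect",np.round([cx,cy,w,h],1),"ang",round(th,1),"origin",np.round([cx-off*np.cos(t),cy-off*np.sin(t)],1))
for n,c,r,a,b in [("dowel",(.63,.037),.03,.032,.046),("sawSeated",(.7,.03),.04,.048,.06),("bore",(.61,.165),.028,-.0,.018),("colletSeated",(.668,.162),.03,.044,.06),("pocket",(.60,-.088),.036,.0,.0125),("dieSeated",(.661,-.092),.035,.0225,.034),("seatedtool",(.69,-.218),.06,.024,.036),("rackall",(.675,-.217),.075,.006,.024)]:
    p=sel(c,r,a,b)*1000; rr=cv2.minAreaRect(p.astype(np.float32)); print(n,len(p),"mean",p.mean(0).round(1),"rect",np.round(rr[0],1),np.round(rr[1],1),round(rr[2],1))
p=sel((.481,.201),.065,.010,.03)*1000; u=np.linalg.svd(p-p.mean(0))[2][0]; print("tool",p.mean(0),np.degrees(np.arctan2(u[1],u[0])),cv2.minAreaRect(p.astype(np.float32)))
q=P[(P[:,2]>.12)&(P[:,0]<.87)&(P[:,1]>.1)&(P[:,1]<.9)]
for z in np.arange(.12,.7,.08):
    k=q[(q[:,2]>z)&(q[:,2]<z+.08)]
    if len(k): print("z%.2f"%z,len(k),k.min(0).round(2),k.max(0).round(2))
print("max z",q[:,2].max())
im2=cv2.resize(im[180:200,325:370],None,fx=1,fy=1)
g=W[150:205,330:362,2]; print((g[::3,::2]*1000).round(0).astype(int))
E
```

```text
block rect [639.1 162.1 125.7  64.2] ang 1.6 origin [609.1 161.2]
board rect [665.9  33.7  72.  139.8] ang -5.9 origin [633.1  37.1]
tray rect [633.6 -89.7  70.5 137.5] ang -3.4 origin [602.7 -87.9]
dowel 79 mean [632.7  37.2] rect [633.3  38.3] [29.2 28.1] 5.3
sawSeated 207 mean [698.3  30.4] rect [699.2  30.1] [49.1 49.6] 45.2
bore 140 mean [612.4 162.2] rect [612.8 161.9] [43.  39.1] 5.9
colletSeated 131 mean [667.5 162.2] rect [669.4 162.1] [39.1 37.6] 5.0
pocket 260 mean [600.9 -86. ] rect [599.3 -85.3] [73.1 65.7] 4.3
dieSeated 147 mean [664.  -91.4] rect [663.5 -91.7] [42.5 42.8] 32.5
seatedtool 198 mean [ 689.9 -217.8] rect [ 684.6 -217.7] [96.  71.7] 85.8
rackall 280 mean [ 662.9 -216.2] rect [ 668.2 -205.6] [105.4 122.3] 74.5
tool [481.4874351  201.53003641] -164.11953992025508 ((483.2889709472656, 202.03555297851562), (99.64614868164062, 17.398775100708008), 15.948945999145508)
z0.12 1493 [0.6  0.29 0.12] [0.85 0.79 0.2 ]
z0.20 2122 [0.21 0.29 0.2 ] [0.82 0.77 0.28]
z0.28 9640 [0.18 0.1  0.28] [0.87 0.74 0.36]
z0.36 2692 [0.68 0.29 0.36] [0.81 0.68 0.44]
z0.44 1424 [0.71 0
[... 6131 characters left out ...]
   -2
                    -4                   -4                   -2
                    -3                   -6                    0
                    -3 -9223372036854775808                    1
  -9223372036854775808                   -1                    0
                    -3]
 [                   2                   -5                    1
                     0                   -2                   -7
                    -1                   -1                   -2
                    -2                   -5                    0
                    -2                   -1                   -2
                     1]]<stdin>:24: RuntimeWarning: invalid value encountered in cast
```

```bash
python3 - <<'E'
from h import *
from scipy.optimize import minimize
d=np.load("top0.npz"); W=d["W"].reshape(-1,3); W=W[~np.isnan(W).any(1)]
P=W[(abs(W[:,0]-.66)<.095)&(abs(W[:,1]+.217)<.08)&(W[:,2]<.05)]*1000
def mod(x,y):
    z=np.zeros_like(x); inx=(x>-22)&(x<90)
    z[inx&(abs(y)<28)]=4
    r=inx&(abs(abs(y)-28)<5); n=np.clip(12+(abs(x)-11)/8*14,12,26); z[r]=n[r]
    z[(abs(x-68)<8)&(abs(y)<50)]=28
    return z
def cost(v):
    c,s=np.cos(v[2]),np.sin(v[2]); dx,dy=P[:,0]-v[0],P[:,1]-v[1]
    return np.minimum(abs(P[:,2]-mod(c*dx+s*dy,-s*dx+c*dy)),10).mean()
best=min((cost((x,y,np.radians(a))),x,y,a) for x in range(600,660,3) for y in range(-235,-195,3) for a in range(-20,12,3))
print(best)
r=min((minimize(cost,(best[1]+i,best[2]+j,np.radians(best[3])),method="Nelder-Mead",options=dict(initial_simplex=np.array([[best[1]+i,best[2]+j,np.radians(best[3])]]*4)+np.array([[0,0,0],[4,0,0],[0,4,0],[0,0,.08]]))) for i in(-2,0,2) for j in(-2,0,2)),key=lambda r:r.fun)
print(r.fun,r.x[:2],np.degrees(r.x[2]))
s=manip.get_state(); print(s["tool_pos"])
E
```

```text
(np.float64(2.6758567592649087), 630, -214, -5)
2.610752844840848 [ 630.9406     -214.36491371] -4.495999835535541
[0.2451058  0.62850649 0.2048424 ]
```

apply_moves(
  series=[
    [0.1, -0.28, 0, 0.04],
    [0.25, -0.56, 0, 0.09],
    [0.45, -0.85, 0, 0.13],
    [0.7, -0.9, 0, 0.17],
    [0.9, -1, 0, 0.207],
  ],
  fingers=-0.2,
  grip_force=25,
)

```text
t: 0.6
tool_pos: [0.3821, 0.4775, 0.2057]
eef_rot: [0.0, -0.141, 0.99, 0.0]
force: [0.5, -0.7, -0.5]
gripper_width: 0.626
grasp_force: 0.0
```

apply_moves(
  series=[
    [0.2, -0.3, 0, 0],
    [0.4, -0.6, -0.1, 0],
    [0.6, -0.9, -0.2, 0],
    [0.67, -1, -0.3, 0],
    [0.67, -1, -0.4, 0],
  ],
)

```text
t: 1.1
tool_pos: [0.4835, 0.3235, 0.1446]
eef_rot: [0.0, -0.135, 0.991, -0.001]
force: [-0.0, 0.8, -0.0]
gripper_width: 0.603
grasp_force: 0.0
```

```bash
cat > to.py <<'E'
import sys,numpy as np
from bench import manip
s=manip.get_state(); p=s["tool_pos"]; q=s["eef_rot"]
t=np.array([float(a) for a in sys.argv[1:4]])/1000
ang=np.degrees(np.arctan2(q[2]**2-q[1]**2,2*q[1]*q[2]))
da=(float(sys.argv[4])-ang+90)%180-90
print("t",s["t"],"pos",p.round(4),"ang",round(ang,1),"scaled",((t-p)/.15).round(3),"turn",round(da/180,3),"F",s["force"].round(1),"j7",s["joints"][6].round(2))
E
python3 to.py 482.5 202 4 105.9
```

```text
t 1.1 pos [0.4835 0.3235 0.1446] ang 105.6 scaled [-0.007 -0.81  -0.937] turn 0.002 F [-0.   0.8 -0. ] j7 1.18
```

apply_moves(
  series=[
    [0, -0.33, 0, 0],
    [0, -0.6, -0.1, 0],
    [-0.007, -0.81, -0.3, 0],
    [-0.007, -0.81, -0.5, 0],
    [-0.007, -0.81, -0.5, 0],
  ],
)

```text
t: 1.6
tool_pos: [0.4778, 0.2055, 0.0677]
eef_rot: [-0.002, -0.138, 0.99, -0.001]
force: [0.7, 0.4, 1.1]
gripper_width: 0.599
grasp_force: 0.0
```

```bash
python3 to.py 482.5 202 4 105.9
```

```text
t 1.6 pos [0.4778 0.2055 0.0677] ang 105.9 scaled [ 0.032 -0.023 -0.425] turn 0.0 F [0.7 0.4 1.1] j7 1.38
```

apply_moves(
  series=[
    [0.02, -0.033, 0, 0],
    [0.02, -0.033, -0.22, 0],
    [0.02, -0.033, -0.36, 0],
    [0.02, -0.033, -0.43, 0],
    [0.02, -0.033, -0.44, 0],
  ],
)

```text
t: 2.1
tool_pos: [0.4828, 0.2028, 0.0045]
eef_rot: [-0.0, -0.139, 0.99, -0.0]
force: [0.4, -0.4, 0.9]
gripper_width: 0.601
grasp_force: 0.0
```

apply_moves(
  series=[
    [0, 0, 0, 0],
    [0, 0, 0, 0],
    [0, 0, 0, 0],
    [0, 0, 0, 0],
    [0, 0, 0, 0],
  ],
  fingers=1,
)

```text
t: 2.6
tool_pos: [0.4828, 0.2025, 0.0048]
eef_rot: [0.0, -0.139, 0.99, 0.0]
force: [0.8, -0.4, -0.1]
gripper_width: 0.209
grasp_force: 0.0
```

```bash
python3 to.py 482.5 202 4 105.9
```

```text
t 2.6 pos [0.4828 0.2025 0.0048] ang 106.0 scaled [-0.002 -0.003 -0.005] turn -0.0 F [ 0.8 -0.4 -0.1] j7 1.41
```

apply_moves(
  series=[
    [0, 0, 0, 0],
    [0, 0, 0, 0],
    [0, 0, 0, 0],
    [0, 0, 0.1, 0],
    [0, 0, 0.25, 0],
  ],
)

```text
t: 3.1
tool_pos: [0.4816, 0.2018, 0.0413]
eef_rot: [-0.001, -0.139, 0.99, -0.001]
force: [0.7, 0.1, -1.9]
gripper_width: 0.167
grasp_force: 25.0
```

```bash
python3 to.py 631 -214.4 20 175.5
```

```text
t 3.1 pos [0.4816 0.2018 0.0413] ang 106.0 scaled [ 0.996 -2.775 -0.142] turn 0.386 F [ 0.7  0.1 -1.9] j7 1.4
```

apply_moves(
  series=[
    [0, 0, 0.3, 0],
    [0.05, -0.25, 0.45, -0.04],
    [0.1, -0.5, 0.6, -0.08],
    [0.15, -0.75, 0.6, -0.12],
    [0.2, -1, 0.6, -0.16],
  ],
)

```text
t: 3.6
tool_pos: [0.5129, 0.0511, 0.1327]
eef_rot: [0.001, 0.114, 0.993, 0.0]
force: [0.1, 0.2, -2.2]
gripper_width: 0.167
grasp_force: 25.0
```

apply_moves(
  series=[
    [0.1, -0.25, 0, -0.04],
    [0.2, -0.5, 0, -0.08],
    [0.3, -0.75, 0, -0.13],
    [0.4, -1, 0, -0.17],
    [0.4, -1, 0, -0.21],
  ],
)

```text
t: 4.1
tool_pos: [0.5734, -0.1033, 0.1321]
eef_rot: [0.001, 0.433, 0.902, -0.001]
force: [-0.0, 0.0, -2.1]
gripper_width: 0.167
grasp_force: 25.0
```

apply_moves(
  series=[
    [0.1, -0.2, 0, -0.05],
    [0.2, -0.4, 0, -0.1],
    [0.3, -0.6, 0, -0.15],
    [0.38, -0.77, 0, -0.2],
    [0.38, -0.77, 0, -0.24],
  ],
)

```text
t: 4.6
tool_pos: [0.6299, -0.2172, 0.1317]
eef_rot: [0.001, 0.732, 0.681, -0.001]
force: [-0.9, 0.2, -2.8]
gripper_width: 0.169
grasp_force: 25.0
```

```bash
python3 to.py 631 -214.4 17 -4.5
```

```text
t 4.6 pos [ 0.6299 -0.2172  0.1317] ang -4.2 scaled [ 0.008  0.019 -0.765] turn -0.002 F [-0.9  0.2 -2.8] j7 0.5
```

apply_moves(
  series=[
    [0.01, -0.006, -0.2, 0],
    [0.01, -0.006, -0.4, 0],
    [0.01, -0.006, -0.55, 0],
    [0.01, -0.006, -0.62, 0],
    [0.01, -0.006, -0.66, 0],
  ],
)

```text
t: 5.1
tool_pos: [0.6308, -0.2139, 0.0321]
eef_rot: [-0.001, 0.729, 0.684, -0.0]
force: [1.2, -0.6, -2.8]
gripper_width: 0.169
grasp_force: 25.0
```

apply_moves(
  series=[
    [0, 0, -0.03, 0],
    [0, 0, -0.06, 0],
    [0, 0, -0.08, 0],
    [0, 0, -0.1, 0],
    [0, 0, -0.103, 0],
  ],
)

```text
t: 5.6
tool_pos: [0.6312, -0.214, 0.0175]
eef_rot: [-0.0, 0.729, 0.684, 0.0]
force: [-0.1, -0.7, -1.8]
gripper_width: 0.167
grasp_force: 25.0
```

```bash
python3 - <<'E'
from h import *
print(manip.get_state()["tool_pos"])
im,W=grab("top"); cv2.imwrite("pics/t1.png",cv2.resize(im[140:250,290:390][:,:,::-1],None,fx=5,fy=5,interpolation=cv2.INTER_CUBIC))
E
```

```text
[ 0.63120071 -0.21399099  0.01747671]
```

View pics/t1.png

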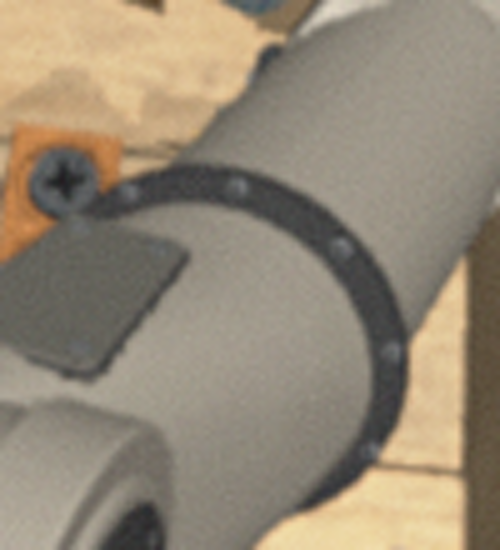

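The arm hides the rack in that picture, but the tool height matches its seat (about 0.8 mm above it). I'll lower it a touch and let go.

apply_moves(
  series=[
    [0, 0, -0.005, 0],
    [0, 0, -0.008, 0],
    [0, 0, -0.008, 0],
    [0, 0, -0.008, 0],
    [0, 0, -0.008, 0],
  ],
)

```text
t: 6.15
tool_pos: [0.6313, -0.2141, 0.0168]
eef_rot: [0.0, 0.729, 0.684, 0.0]
force: [-3.0, 1.3, 5.8]
gripper_width: 0.167
grasp_force: 25.0
```

apply_moves(
  series=[
    [0, 0, 0, 0],
    [0, 0, 0, 0],
    [0, 0, 0, 0],
    [0, 0, 0.05, 0],
    [0, 0, 0.2, 0],
  ],
  fingers=0.2,
)

```text
t: 6.65
tool_pos: [0.63, -0.2137, 0.0453]
eef_rot: [-0.001, 0.729, 0.684, -0.001]
force: [-0.4, 0.2, 0.5]
gripper_width: 0.404
grasp_force: 0.0
```

apply_moves(
  series=[
    [0, 0, 0.3, 0],
    [0, 0, 0.5, -0.05],
    [0, 0, 0.6, -0.09],
    [-0.3, 0.1, 0.6, -0.13],
    [-0.6, 0.2, 0.6, -0.17],
  ],
  fingers=-0.6,
)

```text
t: 7.15
tool_pos: [0.5405, -0.1842, 0.1368]
eef_rot: [0.0, 0.885, 0.465, 0.0]
force: [0.2, -0.1, -0.0]
gripper_width: 0.781
grasp_force: 0.0
```

```bash
python3 to.py 484.5 -111.5 12 84.1
```

```text
t 7.15 pos [ 0.5405 -0.1842  0.1368] ang -34.5 scaled [-0.373  0.485 -0.832] turn -0.341 F [ 0.2 -0.1 -0. ] j7 0.02
```

apply_moves(
  series=[
    [-0.2, 0.2, 0, -0.045],
    [-0.38, 0.4, 0, -0.09],
    [-0.38, 0.486, -0.1, -0.14],
    [-0.38, 0.486, -0.25, -0.19],
    [-0.38, 0.486, -0.4, -0.23],
  ],
)

```text
t: 7.65
tool_pos: [0.4848, -0.1099, 0.0764]
eef_rot: [-0.0, 0.992, 0.123, 0.001]
force: [1.1, -0.7, 0.1]
gripper_width: 0.8
grasp_force: 0.0
```

apply_moves(
  series=[
    [0, 0, 0, -0.05],
    [0, 0, 0, -0.1],
    [0, 0, -0.1, -0.11],
    [0, 0, -0.28, -0.11],
    [0, 0, -0.42, -0.11],
  ],
)

```text
t: 8.15
tool_pos: [0.4844, -0.1108, 0.0127]
eef_rot: [-0.0, 0.999, -0.047, 0.0]
force: [0.5, 0.3, -0.1]
gripper_width: 0.799
grasp_force: 0.0
```

apply_moves(
  series=[
    [0, 0, 0, 0],
    [0, 0, 0, 0],
    [0, 0, 0, 0],
    [0, 0, 0, 0],
    [0, 0, 0, 0],
  ],
  fingers=1,
  grip_force=20,
)

```text
t: 8.65
tool_pos: [0.4849, -0.1112, 0.0144]
eef_rot: [-0.0, 0.999, -0.047, 0.001]
force: [-2.2, -0.7, 9.6]
gripper_width: 0.546
grasp_force: 20.0
```

```bash
python3 to.py 633 37 27 84.1
```

```text
t 8.65 pos [ 0.4849 -0.1112  0.0144] ang -95.4 scaled [0.987 0.988 0.084] turn -0.003 F [-2.2 -0.7  9.6] j7 -0.79
```

apply_moves(
  series=[
    [0, 0, 0.05, 0],
    [0, 0, 0.2, 0],
    [0, 0, 0.4, 0],
    [0.1, 0.1, 0.6, 0],
    [0.3, 0.3, 0.6, 0],
  ],
)

```text
t: 9.15
tool_pos: [0.5299, -0.0676, 0.1074]
eef_rot: [-0.001, 0.999, -0.049, 0.002]
force: [1.8, -0.2, -1.8]
gripper_width: 0.543
grasp_force: 20.0
```

apply_moves(
  series=[
    [0.2, 0.2, 0, 0],
    [0.4, 0.4, 0, 0],
    [0.6, 0.6, 0, 0],
    [0.69, 0.69, 0, 0],
    [0.69, 0.69, 0, 0],
  ],
)

```text
t: 9.65
tool_pos: [0.6342, 0.0402, 0.1036]
eef_rot: [0.0, 0.999, -0.045, 0.0]
force: [-1.2, -0.7, -2.1]
gripper_width: 0.542
grasp_force: 20.0
```

```bash
python3 to.py 633 37 29 84.1
python3 - <<'E'
from h import *
im,W=grab("scene"); cv2.imwrite("pics/s2.png",cv2.resize(im[110:300,180:420][:,:,::-1],None,fx=3.3,fy=3.1,interpolation=cv2.INTER_CUBIC))
E
```

```text
t 9.65 pos [0.6342 0.0402 0.1036] ang -95.2 scaled [-0.008 -0.021 -0.497] turn -0.004 F [-1.2 -0.7 -2.1] j7 -1.19
```

View pics/s2.png

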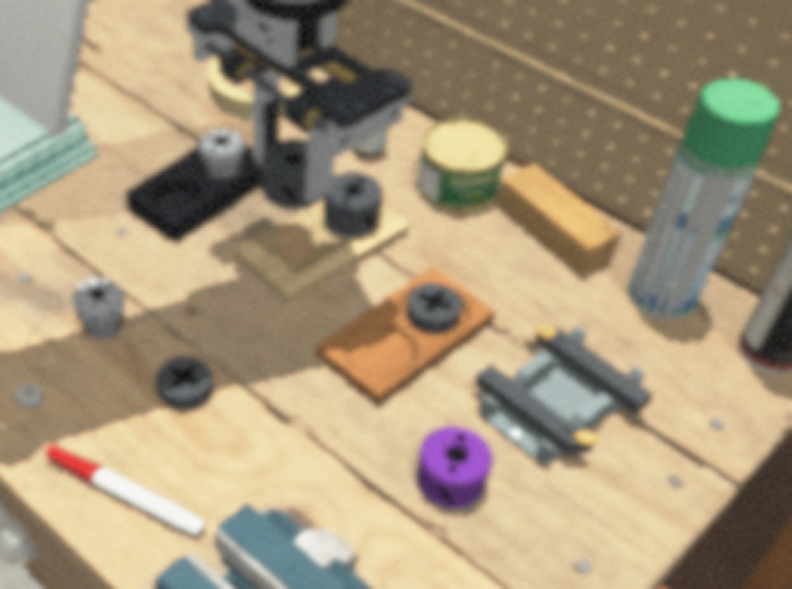

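The turning tool lies in the free notches at (535,410). The hole saw is in the gripper near (290,175), above the bare dowel. I'll lower it in two stages.

apply_moves(
  series=[
    [0.003, 0, -0.1, 0],
    [0.003, 0, -0.2, 0],
    [0.003, 0, -0.26, 0],
    [0.003, 0, -0.32, 0],
    [0.003, 0, -0.35, 0],
  ],
)

```text
t: 10.2
tool_pos: [0.6326, 0.037, 0.0497]
eef_rot: [0.0, 0.999, -0.048, -0.0]
force: [-1.0, 0.4, -1.5]
gripper_width: 0.542
grasp_force: 20.0
```

apply_moves(
  series=[
    [0, 0, -0.04, 0],
    [0, 0, -0.08, 0],
    [0, 0, -0.11, 0],
    [0, 0, -0.13, 0],
    [0, 0, -0.135, 0],
  ],
)

```text
t: 10.7
tool_pos: [0.633, 0.0374, 0.0303]
eef_rot: [0.0, 0.999, -0.047, -0.0]
force: [-0.8, 0.7, -1.3]
gripper_width: 0.542
grasp_force: 20.0
```

apply_moves(
  series=[
    [0, 0, -0.004, 0],
    [0, 0, -0.008, 0],
    [0, 0, -0.01, 0],
    [0, 0, -0.01, 0],
    [0, 0, -0.01, 0],
  ],
)

```text
t: 11.2
tool_pos: [0.6333, 0.0374, 0.0294]
eef_rot: [-0.0, 0.999, -0.047, 0.0]
force: [-1.7, 0.6, 5.8]
gripper_width: 0.542
grasp_force: 20.0
```

```bash
python3 to.py 633 37 29 84.1
```

```text
t 11.2 pos [0.6333 0.0374 0.0294] ang -95.4 scaled [-0.002 -0.003 -0.003] turn -0.003 F [-1.7  0.6  5.8] j7 -1.13
```

Seated at the expected height with contact. I'll release it and go for the die.

apply_moves(
  series=[
    [0, 0, 0, 0],
    [0, 0, 0, 0],
    [0, 0, 0, 0],
    [0, 0, 0.1, 0],
    [0, 0, 0.3, 0],
  ],
  fingers=-0.5,
)

```text
t: 11.7
tool_pos: [0.6321, 0.0372, 0.0739]
eef_rot: [0.0, 0.999, -0.047, -0.001]
force: [-0.2, 0.3, -0.1]
gripper_width: 0.753
grasp_force: 0.0
```

apply_moves(
  series=[
    [0, 0, 0.3, 0],
    [-0.25, -0.06, 0.3, 0],
    [-0.5, -0.13, 0.2, 0],
    [-0.75, -0.2, 0, 0],
    [-1, -0.26, 0, 0],
  ],
)

```text
t: 12.2
tool_pos: [0.4803, -0.002, 0.0728]
eef_rot: [0.0, 0.999, -0.047, -0.001]
force: [1.0, -1.4, 1.4]
gripper_width: 0.751
grasp_force: 0.0
```

```bash
python3 to.py 470.5 -2 9 86.6
python3 - <<'E'
from h import *
im,W=grab("top"); P=W.reshape(-1,3); P=P[~np.isnan(P).any(1)]
for c,z0,z1 in [((.633,.037),.045,.07),((.47,-.002),.012,.03)]:
    k=P[(abs(P[:,:2]-c)<.035).all(1)&(P[:,2]>z0)&(P[:,2]<z1)]; print(len(k),k.mean(0) if len(k) else 0,np.ptp(k,axis=0) if len(k) else 0)
E
```

```text
t 12.2 pos [ 0.4803 -0.002   0.0728] ang -95.4 scaled [-0.066 -0.    -0.425] turn 0.011 F [ 1.  -1.4  1.4] j7 -1.08
101 [0.63975429 0.04685798 0.05379361] [0.0407783  0.03890796 0.01172191]
0 0 0
```

apply_moves(
  series=[
    [-0.083, 0, 0, 0.011],
    [-0.083, 0, -0.15, 0.011],
    [-0.083, 0, -0.3, 0.011],
    [-0.083, 0, -0.4, 0.011],
    [-0.083, 0, -0.43, 0.011],
  ],
)

```text
t: 12.75
tool_pos: [0.471, -0.0015, 0.0092]
eef_rot: [-0.0, 1.0, -0.029, -0.0]
force: [0.1, -0.5, -0.1]
gripper_width: 0.754
grasp_force: 0.0
```

apply_moves(
  series=[
    [0, 0, 0, 0],
    [0, 0, 0, 0],
    [0, 0, 0, 0],
    [0, 0, 0, 0],
    [0, 0, 0, 0],
  ],
  fingers=1,
)

```text
t: 13.25
tool_pos: [0.4712, -0.0015, 0.0101]
eef_rot: [-0.0, 1.0, -0.03, 0.001]
force: [-0.7, -0.0, 8.3]
gripper_width: 0.473
grasp_force: 20.0
```

apply_moves(
  series=[
    [0, 0, 0, 0],
    [0, 0, 0, 0],
    [0, 0, 0.1, 0],
    [0, 0, 0.25, 0],
    [0, 0, 0.4, 0],
  ],
)

```text
t: 13.75
tool_pos: [0.4703, -0.0018, 0.0703]
eef_rot: [0.0, 1.0, -0.03, -0.0]
force: [-0.4, 1.0, -2.5]
gripper_width: 0.469
grasp_force: 20.0
```

```bash
python3 to.py 602.3 -87.9 18 86.6
```

```text
t 13.75 pos [ 0.4703 -0.0018  0.0703] ang -93.5 scaled [ 0.88  -0.574 -0.349] turn 0.0 F [-0.4  1.  -2.5] j7 -1.06
```

apply_moves(
  series=[
    [0.22, -0.14, 0, 0],
    [0.44, -0.29, 0, 0],
    [0.66, -0.43, 0, 0],
    [0.84, -0.55, 0, 0],
    [0.879, -0.573, 0, 0],
  ],
)

```text
t: 14.25
tool_pos: [0.6048, -0.09, 0.0699]
eef_rot: [0.001, 1.0, -0.031, 0.001]
force: [-0.6, 0.0, -1.9]
gripper_width: 0.476
grasp_force: 20.0
```

apply_moves(
  series=[
    [0, 0, 0, 0],
    [0, 0, -0.12, 0],
    [0, 0, -0.22, 0],
    [0, 0, -0.28, 0],
    [0, 0, -0.3, 0],
  ],
)

```text
t: 14.75
tool_pos: [0.6014, -0.0869, 0.023]
eef_rot: [-0.0, 1.0, -0.03, -0.001]
force: [0.3, 0.3, -1.6]
gripper_width: 0.474
grasp_force: 20.0
```

apply_moves(
  series=[
    [0, 0, -0.01, 0],
    [0, 0, -0.02, 0],
    [0, 0, -0.03, 0],
    [0, 0, -0.036, 0],
    [0, 0, -0.036, 0],
  ],
)

```text
t: 15.25
tool_pos: [0.6026, -0.0876, 0.0193]
eef_rot: [-0.0, 1.0, -0.03, 0.0]
force: [-0.9, -0.5, -0.9]
gripper_width: 0.468
grasp_force: 20.0
```

```bash
python3 to.py 602.3 -87.9 19 86.6
```

```text
t 15.25 pos [ 0.6026 -0.0876  0.0193] ang -93.4 scaled [-0.002 -0.002 -0.002] turn 0.0 F [-0.9 -0.5 -0.9] j7 -0.89
```

apply_moves(
  series=[
    [0, 0, -0.003, 0],
    [0, 0, -0.006, 0],
    [0, 0, -0.006, 0],
    [0, 0, -0.006, 0],
    [0, 0, -0.006, 0],
  ],
)

```text
t: 15.75
tool_pos: [0.6027, -0.0876, 0.0191]
eef_rot: [-0.0, 1.0, -0.03, 0.0]
force: [-5.1, 1.5, 14.8]
gripper_width: 0.469
grasp_force: 20.0
```

apply_moves(
  series=[
    [0, 0, 0, 0],
    [0, 0, 0, 0],
    [0, 0, 0, 0],
    [0, 0, 0.1, 0],
    [0, 0, 0.3, 0],
  ],
  fingers=-0.4,
)

```text
t: 16.25
tool_pos: [0.6014, -0.0876, 0.0631]
eef_rot: [0.0, 1.0, -0.03, -0.001]
force: [0.3, -0.3, 0.3]
gripper_width: 0.699
grasp_force: 0.0
```

apply_moves(
  series=[
    [0, 0, 0.3, 0],
    [-0.2, 0.25, 0.4, 0],
    [-0.4, 0.5, 0.4, 0],
    [-0.6, 0.75, 0.4, 0.01],
    [-0.85, 1, 0.4, 0.028],
  ],
)

```text
t: 16.75
tool_pos: [0.4803, 0.0579, 0.124]
eef_rot: [-0.0, 1.0, 0.011, 0.0]
force: [1.8, 0.2, 2.0]
gripper_width: 0.698
grasp_force: 0.0
```

```bash
python3 to.py 467 95 24 91.6
python3 - <<'E'
from h import *
im,W=grab("top"); P=W.reshape(-1,3); P=P[~np.isnan(P).any(1)]
for c,r,z0,z1 in [((.6023,-.088),.03,.022,.035),((.633,.037),.03,.048,.065)]:
    k=P[(abs(P[:,:2]-c)<r).all(1)&(P[:,2]>z0)&(P[:,2]<z1)]; print(len(k),k.mean(0).round(4),np.ptp(k,axis=0).round(3), np.linalg.lstsq(np.c_[k[:,:2],np.ones(len(k))],k[:,2],rcond=None)[0][:2].round(2))
E
```

```text
t 16.75 pos [0.4803 0.0579 0.124 ] ang -88.7 scaled [-0.089  0.248 -0.667] turn 0.002 F [1.8 0.2 2. ] j7 -1.19
154 [ 0.6011 -0.0862  0.0268] [0.048 0.046 0.01 ] [-0.02 -0.01]
26 [0.6515 0.0309 0.0545] [0.012 0.032 0.009] [-0.18  0.05]
```

apply_moves(
  series=[
    [-0.052, 0.219, 0, 0],
    [-0.052, 0.219, -0.1, 0],
    [-0.052, 0.219, -0.35, 0],
    [-0.052, 0.219, -0.6, 0],
    [-0.052, 0.219, -0.659, 0],
  ],
)

```text
t: 17.3
tool_pos: [0.4724, 0.0889, 0.0229]
eef_rot: [0.0, 1.0, 0.01, -0.001]
force: [0.0, 0.6, 1.7]
gripper_width: 0.7
grasp_force: 0.0
```

apply_moves(
  series=[
    [0, 0, 0, 0],
    [0, 0, 0, 0],
    [0, 0, 0, 0],
    [0, 0, 0, 0],
    [0, 0, 0, 0],
  ],
  fingers=1,
)

```text
t: 17.8
tool_pos: [0.4746, 0.0899, 0.0255]
eef_rot: [-0.0, 1.0, 0.011, 0.001]
force: [-0.9, 2.4, 9.7]
gripper_width: 0.422
grasp_force: 20.0
```

apply_moves(
  series=[
    [0, 0, 0, 0],
    [0, 0, 0.1, 0],
    [0, 0, 0.25, 0],
    [0, 0, 0.45, 0],
    [0, 0, 0.45, 0],
  ],
)

```text
t: 18.3
tool_pos: [0.4752, 0.0895, 0.0948]
eef_rot: [-0.001, 1.0, 0.011, 0.002]
force: [-0.8, 0.2, -2.1]
gripper_width: 0.427
grasp_force: 20.0
```

```bash
python3 to.py 609.5 161 30 91.6
python3 - <<'E'
from h import *
im,W=grab("scene"); cv2.imwrite("pics/s3.png",cv2.resize(im[120:280,160:400][:,:,::-1],None,fx=3.3,fy=3.3,interpolation=cv2.INTER_CUBIC))
E
```

```text
t 18.3 pos [0.4752 0.0895 0.0948] ang -88.8 scaled [ 0.896  0.477 -0.432] turn 0.002 F [-0.8  0.2 -2.1] j7 -1.21
```

View pics/s3.png

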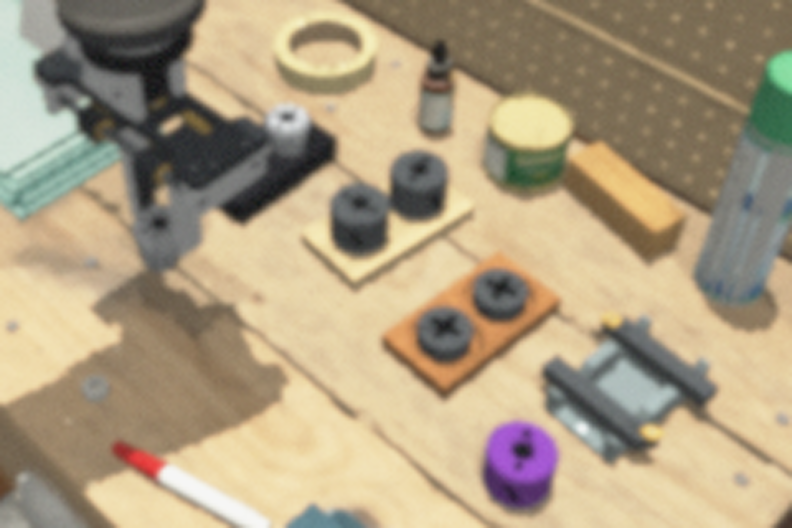

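The saw at (358,220), the die at (445,333) and the tool at (605,400) are all home. The collet is held near (160,235), but the TCP is about 8 mm off its axis in x. I'll set it back down and re-grip it centred.

apply_moves(
  series=[
    [0, 0, -0.15, 0],
    [0, 0, -0.3, 0],
    [0, 0, -0.4, 0],
    [0, 0, -0.43, 0],
    [0, 0, -0.435, 0],
  ],
)

```text
t: 18.85
tool_pos: [0.4733, 0.0888, 0.0263]
eef_rot: [0.0, 1.0, 0.01, -0.0]
force: [-0.5, -0.2, -1.7]
gripper_width: 0.426
grasp_force: 20.0
```

apply_moves(
  series=[
    [0, 0, -0.005, 0],
    [0, 0, -0.01, 0],
    [0, 0, -0.012, 0],
    [0, 0, -0.012, 0],
    [0, 0, -0.012, 0],
  ],
)

```text
t: 19.35
tool_pos: [0.4743, 0.0894, 0.0256]
eef_rot: [-0.0, 1.0, 0.011, 0.001]
force: [-0.4, -0.7, 4.9]
gripper_width: 0.425
grasp_force: 20.0
```

Contact made. I'll open, rise and look at it.

apply_moves(
  series=[
    [0, 0, 0, 0],
    [0, 0, 0, 0],
    [0, 0, 0, 0],
    [0, 0, 0.1, 0],
    [0, 0, 0.3, 0],
  ],
  fingers=-0.4,
)

```text
t: 19.85
tool_pos: [0.4727, 0.0888, 0.0696]
eef_rot: [0.001, 1.0, 0.01, -0.001]
force: [0.7, 0.2, 1.0]
gripper_width: 0.695
grasp_force: 0.0
```

apply_moves(
  series=[
    [0, 0, 0.3, 0],
    [0.3, -0.1, 0.4, 0],
    [0.6, -0.2, 0.4, 0],
    [0.9, -0.3, 0.4, 0],
    [0.9, -0.3, 0.4, 0],
  ],
)

```text
t: 20.35
tool_pos: [0.6129, 0.0411, 0.1304]
eef_rot: [0.001, 1.0, 0.009, 0.001]
force: [-0.7, -0.6, -0.2]
gripper_width: 0.702
grasp_force: 0.0
```

```bash
python3 to.py 467 95 24 91.6
python3 - <<'E'
from h import *
for n in("top","scene"):
    im,W=grab(n); P=W.reshape(-1,3); P=P[~np.isnan(P).any(1)]
    k=P[(abs(P[:,:2]-[.467,.093])<.035).all(1)&(P[:,2]>.032)&(P[:,2]<.058)]; print(n,len(k),k.mean(0).round(4),k.min(0).round(3),k.max(0).round(3))
E
```

```text
t 20.35 pos [0.6129 0.0411 0.1304] ang -88.9 scaled [-0.973  0.359 -0.709] turn 0.003 F [-0.7 -0.6 -0.2] j7 -1.14
top 143 [0.466  0.0944 0.0453] [0.447 0.076 0.037] [0.487 0.113 0.054]
scene 175 [0.4644 0.0899 0.045 ] [0.447 0.074 0.032] [0.484 0.112 0.05 ]
```

apply_moves(
  series=[
    [-0.3, 0.12, 0, 0],
    [-0.6, 0.24, 0, 0],
    [-0.9, 0.35, 0, 0],
    [-0.95, 0.35, -0.1, 0],
    [-0.95, 0.35, -0.15, 0],
  ],
)

```text
t: 20.95
tool_pos: [0.4628, 0.0991, 0.1065]
eef_rot: [-0.001, 1.0, 0.013, -0.001]
force: [0.4, -0.8, -0.1]
gripper_width: 0.701
grasp_force: 0.0
```

apply_moves(
  series=[
    [0, 0, 0, 0],
    [0, 0, 0, 0],
    [0, 0, 0, 0],
  ],
)

```text
t: 21.25
tool_pos: [0.4672, 0.0959, 0.108]
eef_rot: [0.0, 1.0, 0.01, 0.001]
force: [0.0, 0.3, 0.0]
gripper_width: 0.697
grasp_force: 0.0
```

```bash
python3 to.py 466.5 94.5 24.5 91.6
```

```text
t 21.25 pos [0.4672 0.0959 0.108 ] ang -88.9 scaled [-0.004 -0.01  -0.556] turn 0.003 F [0.  0.3 0. ] j7 -1.26
```

apply_moves(
  series=[
    [-0.004, -0.01, -0.2, 0],
    [-0.004, -0.01, -0.4, 0],
    [-0.004, -0.01, -0.52, 0],
    [-0.004, -0.01, -0.555, 0],
    [-0.004, -0.01, -0.555, 0],
  ],
)

```text
t: 21.75
tool_pos: [0.466, 0.0944, 0.0243]
eef_rot: [0.0, 1.0, 0.01, -0.0]
force: [0.8, 0.3, 0.2]
gripper_width: 0.7
grasp_force: 0.0
```

apply_moves(
  series=[
    [0, 0, 0, 0],
    [0, 0, 0, 0],
    [0, 0, 0, 0],
    [0, 0, 0, 0],
    [0, 0, 0, 0],
  ],
  fingers=1,
)

```text
t: 22.25
tool_pos: [0.4659, 0.0954, 0.0247]
eef_rot: [-0.0, 1.0, 0.011, 0.001]
force: [0.3, -0.9, 6.3]
gripper_width: 0.426
grasp_force: 20.0
```

apply_moves(
  series=[
    [0, 0, 0, 0],
    [0, 0, 0.1, 0],
    [0, 0, 0.25, 0],
    [0, 0, 0.45, 0],
    [0, 0, 0.45, 0],
  ],
)

```text
t: 22.75
tool_pos: [0.4668, 0.0956, 0.094]
eef_rot: [-0.001, 1.0, 0.011, 0.001]
force: [0.5, -0.0, -2.1]
gripper_width: 0.426
grasp_force: 20.0
```

```bash
python3 to.py 609.5 161 30 91.6
```

```text
t 22.75 pos [0.4668 0.0956 0.094 ] ang -88.8 scaled [ 0.951  0.436 -0.427] turn 0.002 F [ 0.5 -0.  -2.1] j7 -1.24
```

apply_moves(
  series=[
    [0.24, 0.11, 0, 0],
    [0.48, 0.22, 0, 0],
    [0.72, 0.33, 0, 0],
    [0.9, 0.42, 0, 0],
    [0.953, 0.438, 0, 0],
  ],
)

```text
t: 23.25
tool_pos: [0.6104, 0.1626, 0.0904]
eef_rot: [0.0, 1.0, 0.012, 0.0]
force: [-0.2, -0.6, -1.7]
gripper_width: 0.421
grasp_force: 20.0
```

apply_moves(
  series=[
    [0, 0, 0, 0],
    [0, 0, -0.05, 0],
    [0, 0, -0.1, 0],
    [0, 0, -0.1, 0],
    [0, 0, -0.1, 0],
  ],
)

```text
t: 23.75
tool_pos: [0.608, 0.1608, 0.0766]
eef_rot: [0.0, 1.0, 0.011, -0.0]
force: [1.0, 0.2, -1.3]
gripper_width: 0.421
grasp_force: 20.0
```

```bash
python3 to.py 609.5 161 30.7 91.6
```

```text
t 23.75 pos [0.608  0.1608 0.0766] ang -88.8 scaled [ 0.01   0.001 -0.306] turn 0.002 F [ 1.   0.2 -1.3] j7 -1.28
```

apply_moves(
  series=[
    [0.005, 0, -0.08, 0],
    [0.005, 0, -0.15, 0],
    [0.005, 0, -0.2, 0],
    [0.005, 0, -0.25, 0],
    [0.005, 0, -0.285, 0],
  ],
)

```text
t: 24.25
tool_pos: [0.6091, 0.1608, 0.0331]
eef_rot: [0.0, 1.0, 0.011, -0.0]
force: [0.4, -0.2, -1.2]
gripper_width: 0.426
grasp_force: 20.0
```

apply_moves(
  series=[
    [0, 0, -0.008, 0],
    [0, 0, -0.016, 0],
    [0, 0, -0.022, 0],
    [0, 0, -0.022, 0],
    [0, 0, -0.022, 0],
  ],
)

```text
t: 24.75
tool_pos: [0.6094, 0.161, 0.0309]
eef_rot: [0.0, 1.0, 0.011, 0.0]
force: [0.6, -0.5, -2.4]
gripper_width: 0.426
grasp_force: 20.0
```

```bash
python3 to.py 609.5 161 30.7 91.6
```

```text
t 24.75 pos [0.6094 0.161  0.0309] ang -88.8 scaled [ 0.001 -0.    -0.002] turn 0.002 F [ 0.6 -0.5 -2.4] j7 -1.24
```

apply_moves(
  series=[
    [0, 0, -0.004, 0],
    [0, 0, -0.007, 0],
    [0, 0, -0.007, 0],
    [0, 0, -0.007, 0],
    [0, 0, -0.007, 0],
  ],
)

```text
t: 25.25
tool_pos: [0.61, 0.1609, 0.0306]
eef_rot: [-0.0, 1.0, 0.011, 0.001]
force: [-2.1, 0.7, 11.2]
gripper_width: 0.426
grasp_force: 20.0
```

apply_moves(
  series=[
    [0, 0, 0, 0],
    [0, 0, 0, 0],
    [0, 0, 0, 0],
    [0, 0, 0.1, 0],
    [0, 0, 0.3, 0],
  ],
  fingers=-0.4,
)

```text
t: 25.75
tool_pos: [0.6083, 0.1606, 0.0745]
eef_rot: [0.001, 1.0, 0.011, -0.001]
force: [-0.1, 0.5, 0.1]
gripper_width: 0.699
grasp_force: 0.0
```

apply_moves(
  series=[
    [0, 0, 0.3, 0],
    [0, 0, 0.6, 0],
    [-0.3, 0, 0.7, 0],
    [-0.6, 0, 0.7, 0],
    [-0.9, 0, 0.7, 0],
  ],
)

```text
t: 26.25
tool_pos: [0.4766, 0.1604, 0.1805]
eef_rot: [-0.0, 1.0, 0.01, 0.0]
force: [-0.3, 0.1, 0.7]
gripper_width: 0.701
grasp_force: 0.0
```

apply_moves(
  series=[
    [0, 0.3, 0.1, 0],
    [0, 0.6, 0.2, 0],
    [0, 0.9, 0.2, 0],
    [0, 1, 0.2, 0],
    [0, 1, 0.2, 0],
  ],
)

```text
t: 26.75
tool_pos: [0.4778, 0.3132, 0.2103]
eef_rot: [0.001, 1.0, 0.012, 0.001]
force: [-0.1, -0.6, -0.2]
gripper_width: 0.697
grasp_force: 0.0
```

```bash
python3 - <<'E'
from h import *
print(manip.get_state()["tool_pos"])
im,W=grab("top"); P=W.reshape(-1,3); P=P[~np.isnan(P).any(1)]
for n,c,r,z0,z1,t in [("collet",(.6093,.161),.03,.045,.065,.052),("die",(.6023,-.088),.032,.022,.035,.027),("saw",(.633,.037),.032,.048,.065,.055),("tool",(.631,-.2144),.06,.0265,.04,.028),("tape",(.379,.297),.07,.05,.08,0),("bottle",(.797,.098),.04,.06,.12,0)]:
    k=P[(abs(P[:,:2]-c)<r).all(1)&(P[:,2]>z0)&(P[:,2]<z1)]
    if len(k)>5: print(n,len(k),k.mean(0).round(4),"expect z",t,"box",(.5*(k.min(0)+k.max(0))).round(4)[:2],np.ptp(k,axis=0).round(3))
cv2.imwrite("pics/t4.png",cv2.resize(im[150:260,185:375][:,:,::-1],None,fx=4.2,fy=4.2,interpolation=cv2.INTER_CUBIC))
E
```

```text
[0.47775752 0.3131753  0.21032082]
collet 137 [0.6086 0.1598 0.051 ] expect z 0.052 box [0.6095 0.16  ] [0.041 0.04  0.011]
die 155 [ 0.6011 -0.0867  0.0266] expect z 0.027 box [ 0.6022 -0.0868] [0.044 0.042 0.012]
saw 210 [0.6325 0.0381 0.054 ] expect z 0.055 box [0.6326 0.0385] [0.049 0.048 0.011]
tool 138 [ 0.6369 -0.2161  0.0289] expect z 0.028 box [ 0.6308 -0.2147] [0.12  0.101 0.012]
tape 230 [0.3782 0.2973 0.0602] expect z 0 box [0.3974 0.3105] [0.102 0.081 0.019]
bottle 73 [0.7953 0.0972 0.0781] expect z 0 box [0.7958 0.0976] [0.023 0.029 0.041]
```

View pics/t4.png

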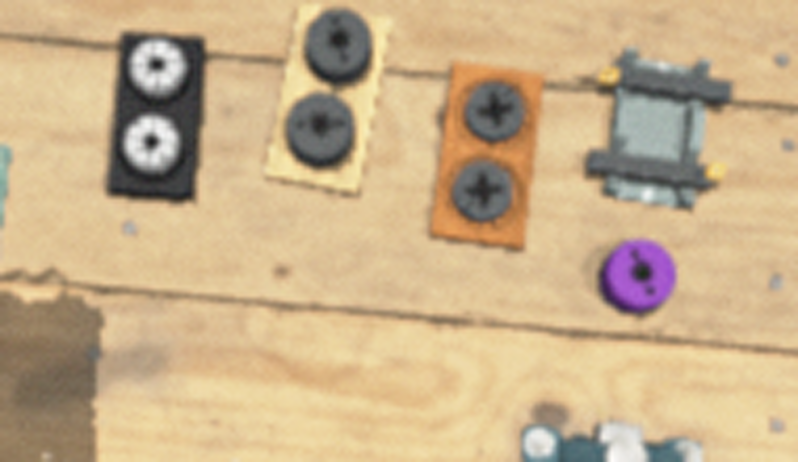

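All four are home: collet (152,143), saw (320,128), die (483,190) and tool (655,168). The measured heights match the seats, and the purple cup, tape and bottle have not moved.

```bash
python3 -c "
from bench import manip
print(manip.finish_job())"
```

```text
the job is handed in; nothing more can be done
None
```

The collet, die, hole saw and turning tool are each seated in the free place of their own rack, the bystanders did not move, and the job was handed in at about 27 s; no verdict came back.

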